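# Seat the reed adapter in the tuning box

## Robot

A 6-joint arm with a two-finger parallel gripper is mounted at the origin on the work surface. World frame = base frame: x ahead of the robot, y to its left, z up, the work surface at z = 0. Lengths are in m, angles in degrees, forces in N, time in s.
With the tool pointing down it reaches from about 0.325 to 0.9 m from the base axis. Payload 6.1 kg.
Tool frame: the origin (TCP) lies at the very end of the fingers, on their centre line; the grasp point (between the pads) lies behind it (ctrl.grasp_offset is the z of the grasp point in the tool frame, in m); z points along the fingers, y is the line along which they close (so a half turn about z gives the same grasp; the last joint's range is limited). The gripper opens to 85 mm and grips with 20 to 120 N. Pads are 22 mm wide; open, the fingers measure 114 mm over their backs; the gripper's body (76 mm by 85 mm) begins 54 mm behind the grasp point. The pads swing forward as they close: fully open they stand 13 mm farther back than shut.
Start: joints at [58.493, 12.628, 87.462, -0, 79.91, -7.225], TCP at [0.257, 0.57, 0.231] pointing down, gripper open.
Joint ranges: [-170.65, 170.65], [-52.31, 119.04], [5.05, 147.46], [-71.25, 251.25], [11.57, 151.72], [-153.62, 153.62]. Speed limits (degrees/s): [147.25, 147.25, 172.46, 180, 180, 180].

## Interface

Orientations are given as a 3x3 rotation matrix whose columns are the frame's x, y, z axes.
In Python, from plant import ctrl gives the robot as it stands.
- The arm moves only by the tool drive_tool, never from a script. Its argument "moves" is a list of rows, each an object of numbers: "dx", "dy", "dz": the shift along the tool's x, y, z in cm; "rx", "ry", "rz": the turn, a rotation vector about the tool's x, y, z in degrees. A call has 1 to 10 rows; each row shifts and turns the commanded pose from where the row before left it, along the tool's axes as they then stand; what a row does not reach is not made up. A row lasts 1/8 s, in which the tool goes at most 62.5 mm and 10.7 degrees, less where a joint would pass 70% of its speed; a pose out of reach is approached as far as the arm can. A call with a gripper value outside its range is refused whole. "hand" is the finger opening in cm, from 0 to 8.54, set as the call begins (left out, the last holds). The fingers move at their own pace and stop on an object; the grip force is fixed at half the most. Time passes only in rows, so rows that do not move let the fingers close. It gives the time, the measured TCP pose, the force, the opening and the grip force at its end, in the units of the state.
- ctrl.read_state(): the state, without advancing time (a new reading comes with each control period).
- ctrl.grab_frame(name): name is "scene" or "top" or "wrist"; returns a dict with "pixels" (384x512x3 uint8, red, green, blue), "depth" (384x512 float32, m along the optical axis (not along the pixel's ray), 0 where there is no reading), "fovy" (degrees; the focal length in pixels is half the picture's height over the tangent of half this angle, whatever the lens; pixels are square), "cx", "cy" (the principal point, pixels), "rvec" (rotation vector, rad) and "tvec" (3), from world to camera coordinates, as OpenCV has them. Camera axes: x right, y down, z forward; pixel columns grow to the right and rows downward; lengths in m; the calibration is good to about 2 mm. A picture is of the moment at which its call begins.
- ctrl.hand_in(): hands the job in; it is judged then, once.
The state is a dict: "t": time; "q": joint angles; "qvel": joint speeds; "tau": joint torques, N m; "tool_pos": TCP position; "tcp_rot": TCP orientation; "ft_force": force on the tool from outside, world axes, zero at the start; "wrist_torque": the same for the moment, N m; "opening": finger opening in m; "finger_force": force on a finger pad.
Only numpy, scipy, OpenCV 4.12 (cv2) and the standard library are available. Lean on these libraries where they do the work, as an engineer would, in place of code of your own. Each camera call takes 0.05 s, during which the arm holds its last target. There are 200 camera calls.

## Task

Fit the larger of the two brass adapter discs to the tuning box: with a fingertip, push it across the aluminium top until it drops into the round seat and lies flush, then push the steel keeper round by its thumb post until its arm lies over the disc and points at the disc's middle. Only push, gently: grip and pick up nothing, and leave the small disc, the reed plate, the brass lever and everything else where they are.

Things in the scene. Friction and masses are not known exactly. Their poses are not given: they have to be found in the camera images.
- tuner: Reed tuning box: low wooden box with a flat aluminium top 75 mm above the cart, fixed, turned up to 20 degrees either way. Origin on the axis of the round seat, at the cart's surface; z up; at yaw 0 x points away from the robot, y to its left. The top spans x -105 to 135 mm, y -200 to 200 mm. A pressure gauge 62 mm across, 8 mm high, stands on it at (93, -150) mm.
- seat (a point): Centre of the seat's mouth, level with the aluminium top. The seat is a round recess in the top, 62.5 mm across and 8 mm deep, with a black rubber gasket and air port in its floor.
- adapter: Larger brass adapter disc, 60 mm across, 8 mm thick, about 0.17 kg, with a dark reed slot; loose and flat on the aluminium top, left or right of the seat (80 to 145 mm from its axis). Origin at the centre of its underside: 75 mm above the cart when on the top, 67 mm when down in the seat, its upper face then flush with the top.
- small_adapter: The smaller brass adapter disc, 44 mm across and 8 mm thick, loose on the aluminium top on the other side of the seat. Not to be moved. Origin at the centre of its underside.
- keeper (a joint): Dark steel swivel keeper beyond the seat: flat arm 12 mm wide, 42 mm long from the pivot, 2 to 7 mm above the top; pivot head 20 mm across, 10 mm high. In rad: 0 = against its stop, arm pointing at the seat's axis, over the outer 12 mm of a seated disc; growing = clockwise from above, by the box's +y side to beyond; 1.75 to 2.6 at the start. Stays where left; needs about 1 N at the post.
- keeper_pivot (a point): The keeper's vertical pivot axis at the height of the aluminium top, 60 mm from the seat's axis along the box's +x.
- keeper_post (a point): Top centre of the keeper's upright round thumb post, 10 mm thick, on its arm 34 mm from the pivot; the post stands from 7 to 28 mm above the aluminium top and moves with the arm.
- reed_plate: Aluminium reed plate 16 x 50 x 4 mm, loose on the near edge of the aluminium top. Not to be moved. Origin at the centre of its underside.
- bass_lever: Cast brass bass lever arm 73 mm long, 12 mm high, loose on the far left corner of the aluminium top. Not to be moved. Origin near its middle, at its underside.
- treble_key_1: Marbled white treble key 157 mm long, 11 mm high, loose on the cart left of the box. Not to be moved. Origin on its underside.
- treble_key_2: The other marbled treble key, the same size, also left of the box. Not to be moved.
- bracket: Nickel shoulder rest bracket, 120 mm long, 40 mm high, loose on the cart right of the box. Not to be moved. Origin on its underside.
- spring_box: Red plastic spring box 120 x 90 x 35 mm, loose on the cart right of the box. Not to be moved. Origin at the centre of its underside.
Things that resemble listed ones, but are neither listed nor needed, are in the scene too. Leave any blue or white look-alike of the adapter alone.

How it is judged (in metres and radians):
On the way, in this order (a step that is already met when the one before it is completed fails the run):
1. the larger disc lies flat and flush in the seat while the keeper is still clear of it (horizontal distance between adapter and seat below 0.004 m and z of adapter in the frame of tuner below 0.0685 m and angle between adapter's own z axis and vertical below 0.04 rad and value of joint keeper above 0.6 rad), for 0.2 s.
2. the keeper's arm lies over the disc (value of joint keeper below 0.3 rad), for 0.2 s.
At the end, for the whole second after the job is handed in: The larger disc lies at rest in the seat: within 4 mm of its axis, its upper face flush (no more than 1.5 mm proud) and flat within 0.04 rad; the keeper's arm is within 0.3 rad of pointing at the seat's axis; the small disc and all other loose things are within 15 mm of where they were (horizontal distance between adapter and seat below 0.004 m and z of adapter in the frame of tuner below 0.0685 m and angle between adapter's own z axis and vertical below 0.04 rad and value of joint keeper below 0.3 rad and linear speed of adapter below 0.02 m/s and distance of each of small_adapter, reed_plate, bass_lever, treble_key_1, treble_key_2, bracket, spring_box from where it was at the start of the episode below 0.015 m); the robot touches nothing.
It fails at once if the larger disc is lifted more than 8 mm off the top, or gripped or pressed by the fingers with over 30 N (z of adapter in the frame of tuner above 0.083 m or contact force between the fingers and adapter above 30 N).
It fails at once if the larger disc is tipped up on edge or off the box (angle between adapter's own z axis and vertical above 0.45 rad or z of adapter in the frame of tuner below 0.055 m).
It fails at once if the small disc is moved more than 15 mm (distance of small_adapter from where it was at the start of the episode above 0.015 m).
It fails at once if the reed plate or the bass lever is moved more than 15 mm (distance of any of reed_plate, bass_lever from where it was at the start of the episode above 0.015 m).
It fails at once if a thing on the cart beside the box is moved more than 15 mm (distance of any of treble_key_1, treble_key_2, bracket, spring_box from where it was at the start of the episode above 0.015 m).
It also fails if it takes over 48 s, if anything falls off the work surface, if the arm or the gripper's body presses on something with over 40 N, if the wrist force passes 120 N, or if a joint passes its speed limit or range.

## Working session

There is one attempt and no reset: what is moved stays moved. The work goes in short steps, Python scripts to look and compute and a tool call to move; the robot and the scene stay as the last step left them, time stands still between calls to the robot, and variables do not carry over. Pictures are saved under pics/ and viewed, at most 10 in all, crops included, and the job is handed in when it is done.

Besides the shell and the picture viewer there is one more tool, called after "Call:" in YAML: its name, and indented under it one key for each argument. drive_tool: Moves the arm, as the interface text tells. Its arguments: {"type":"object","properties":{"moves":{"type":"array","items":{"type":"object","properties":{"dx":{"type":"number"},"dy":{"type":"number"},"dz":{"type":"number"},"rx":{"type":"number"},"ry":{"type":"number"},"rz":{"type":"number"}}}},"hand":{"type":"number"}},"required":["moves"]}

```bash
mkdir -p pics; cat > h.py <<'E'
import numpy as np,cv2
from plant import ctrl
def grab(n,save=None):
    f=ctrl.grab_frame(n)
    if save: cv2.imwrite('pics/'+save,cv2.cvtColor(f['pixels'],cv2.COLOR_RGB2BGR))
    return f
def K(f):
    h,w=f['depth'].shape; F=h/2/np.tan(np.radians(f['fovy'])/2)
    return F
def toz(f,u,v,z):
    F=K(f);R=cv2.Rodrigues(np.array(f['rvec'],float))[0];t=np.array(f['tvec'],float).ravel()
    d=R.T@np.array([(u-f['cx'])/F,(v-f['cy'])/F,1]);o=-R.T@t
    return o+d*(z-o[2])/d[2]
def cloud(f):
    F=K(f);R=cv2.Rodrigues(np.array(f['rvec'],float))[0];t=np.array(f['tvec'],float).ravel()
    v,u=np.indices(f['depth'].shape);D=f['depth']
    P=np.stack([(u-f['cx'])/F*D,(v-f['cy'])/F*D,D],-1)
    return (P-t)@R
def proj(f,p):
    F=K(f);R=cv2.Rodrigues(np.array(f['rvec'],float))[0];t=np.array(f['tvec'],float).ravel()
    c=R@np.array(p)+t;return c[0]/c[2]*F+f['cx'],c[1]/c[2]*F+f['cy']
E
python3 - <<'E'
from h import *
import pickle
fs={n:grab(n,n+'0.png') for n in('top','scene')}
pickle.dump(fs,open('f0.pkl','wb'))
a=fs['top'];print(a['fovy'],a['cx'],a['cy'],-cv2.Rodrigues(np.array(a['rvec'],float))[0].T@np.array(a['tvec']).ravel())
im=cv2.imread('pics/top0.png');cv2.imwrite('pics/top0b.png',cv2.resize(im,(768,576),interpolation=3))
s=ctrl.read_state();print(s['tcp_rot'],s['t'],ctrl.grasp_offset)
E
```

```text
44.763054258203354 256.5014493593829 196.9700680227975 [ 0.27538828 -0.01478142  1.3806293 ]
[[-9.11532122e-01  4.11227901e-01 -8.96102071e-04]
 [ 4.11228823e-01  9.11530962e-01 -1.46983163e-03]
 [ 2.12389006e-04 -1.70830175e-03 -9.99998518e-01]] 0.1 -0.0187
```

View pics/top0b.png

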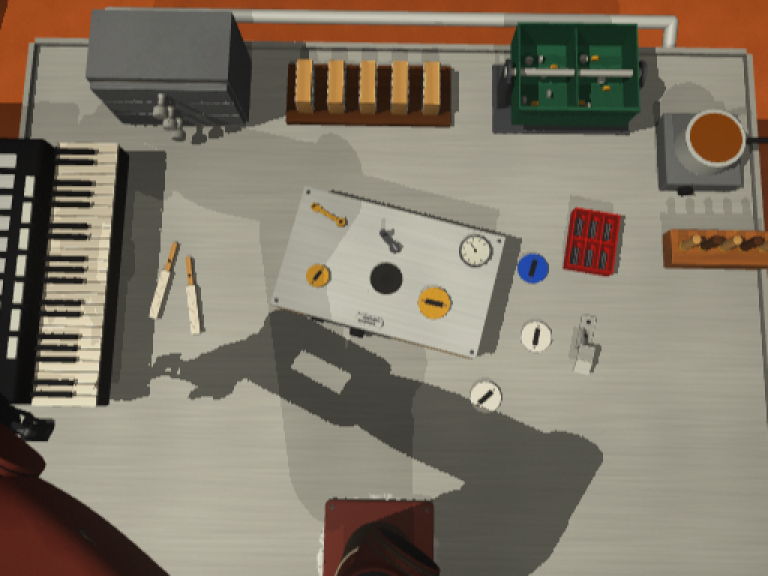

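View pics/scene0.png

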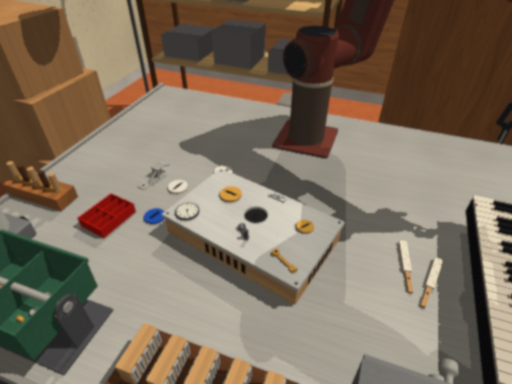

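The top view shows the seat at (386,278), the large disc at (434,302) to its right, and the small disc at (318,275). The gauge is at (475,250), the keeper around (390,237), and the reed plate at (370,321). Pixels are in the 1.5x picture.

```bash
python3 - <<'E'
from h import *
import pickle
f=pickle.load(open('f0.pkl','rb'))['top'];im=f['pixels'];hsv=cv2.cvtColor(im,cv2.COLOR_RGB2HSV)
def blob(m,u,v,z,name):
    n,l,s,c=cv2.connectedComponentsWithStats(m.astype(np.uint8))
    k=1+np.argmin(np.hypot(c[1:,0]-u,c[1:,1]-v)+1e3*(s[1:,4]<30))
    cs,_=cv2.findContours((l==k).astype(np.uint8),0,2);(a,b),r=cv2.minEnclosingCircle(max(cs,key=len))
    x0,y0,w,h,A=s[k];uu,vv=x0+(w-1)/2,y0+(h-1)/2
    print(name,c[k],(uu,vv),A,toz(f,uu,vv,z)); return toz(f,uu,vv,z)
br=(hsv[...,1]>120)&(hsv[...,0]>10)&(hsv[...,0]<30)&(hsv[...,2]>90)
A=blob(br,289,201,.083,'adapter');blob(br,212,184,.083,'small')
S=blob(im.max(2)<70,257,185,.075,'seat')
g=blob((im.min(2)>190),316,167,.083,'gauge')
for z,n,q in((.075,'BR',(475,355)),(.075,'TR',(519,236)),(.075,'TL',(307,190)),(.075,'BL',(273,305))):print(n,toz(f,q[0]/1.5,q[1]/1.5,z))
d=g-S;print('yaw gauge',np.degrees(np.arctan2(d[1],d[0])-np.arctan2(-150,93)),np.hypot(*d[:2]))
c=im[130:230,190:340];cv2.imwrite('pics/c1.png',cv2.resize(c[...,::-1],(780,520),interpolation=3))
E
```

```text
adapter [288.97178683 201.56426332] (np.float64(289.0), np.float64(201.5)) 319 [ 0.47332437 -0.09468356  0.083     ]
small [211.32716049 183.24074074] (np.float64(211.0), np.float64(183.0)) 162 [0.52205687 0.12676312 0.083     ]
seat [257.07854985 185.33534743] (np.float64(257.0), np.float64(185.5)) 331 [ 0.51885368 -0.00367489  0.075     ]
gauge [356.10285714 225.27428571] (np.float64(357.0), np.float64(224.5)) 175 [ 0.41213732 -0.28482581  0.083     ]
BR [ 0.37660839 -0.17340539  0.075     ]
TR [ 0.60604228 -0.25763499  0.075     ]
TL [0.68994282 0.15205174 0.075     ]
BL [0.46339761 0.20772036 0.075     ]
yaw gauge -52.58415549601246 0.30072283326786986
```

View pics/c1.png

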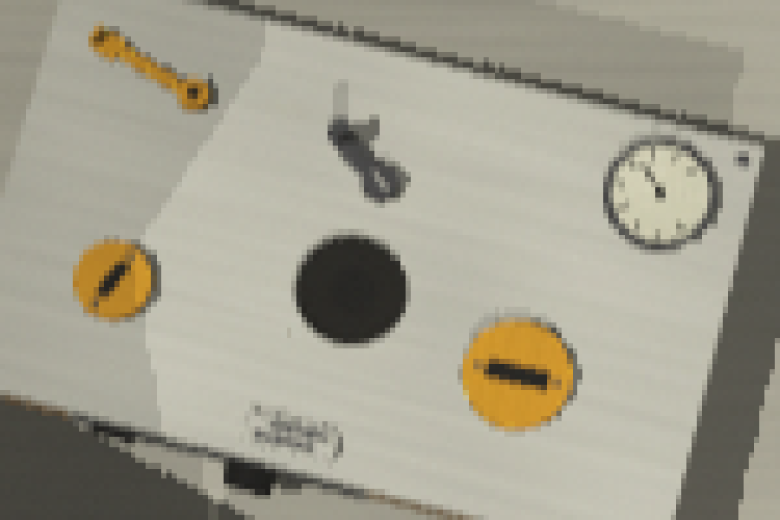

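The crop shows the keeper's pivot head at (383,182) with its arm and post up-left at (338,128), so it is swung away. The box yaw is about -11.6°. The push direction from the large disc to the seat is about (0.45, 0.89) in the world frame. I'll turn the tool so its x axis lies along that, then go behind the disc.

Call:
drive_tool:
  hand: 3.0
  moves:
    - {"rz": 10.2}
    - {"rz": 10.2}
    - {"rz": 10.2}
    - {"rz": 10.2}
    - {"rz": 10.2}
    - {"rz": 10.2}
    - {"rz": 10.2}
    - {"rz": 10.2}
    - {"rz": 10.2}

```text
schema error: expected keys dx, dy, dz, rx, ry, rz
```

Call:
drive_tool:
  moves:
    - {"dx": -2.8, "dy": 2.45}
    - {"dx": -2.8, "dy": 2.45}
    - {"dx": -2.8, "dy": 2.45}
    - {"dx": -2.8, "dy": 2.45}
    - {"dx": -2.8, "dy": 2.45}
    - {"dx": -2.8, "dy": 2.45}
    - {"dx": -2.8, "dy": 2.45}
    - {"dx": -2.8, "dy": 2.45}
    - {"dx": -2.8, "dy": 2.45}
    - {"dx": -2.8, "dy": 2.45}

```text
schema error: expected keys dx, dy, dz, rx, ry, rz
```

Call:
drive_tool:
  moves:
    - {"dx": -2.8, "dy": 2.45}
    - {"dx": -2.8, "dy": 2.45}
    - {"dx": -2.8, "dy": 2.45}
    - {"dx": -2.8, "dy": 2.45}
    - {"dx": -2.8, "dy": 2.45}
    - {"dx": -2.8, "dy": 2.45}
    - {"dx": -2.8, "dy": 2.45}
    - {"dx": -2.8, "dy": 2.45}
    - {"dx": -2.8, "dy": 2.45}
    - {}

```text
schema error: expected keys dx, dy, dz, rx, ry, rz
```

```bash
python3 - <<'E'
from h import *
import pickle
f=grab('wrist','w1.png');pickle.dump(f,open('w1.pkl','wb'))
s=ctrl.read_state();print(s['tool_pos'],s['tcp_rot'],s['t'],s['opening'])
print(-cv2.Rodrigues(np.array(f['rvec'],float))[0].T@np.array(f['tvec']).ravel(),proj(f,[.473,-.095,.083]),proj(f,[.519,-.0037,.075]))
E
```

```text
[0.25674428 0.56928713 0.23041076] [[-9.11555448e-01  4.11176316e-01 -8.38013270e-04]
 [ 4.11177120e-01  9.11554450e-01 -1.36429737e-03]
 [ 2.02927960e-04 -1.58820458e-03 -9.99998718e-01]] 0.15 0.08556295130908932
[0.19043519 0.59819369 0.37326621] (np.float64(-83.65219623389424), np.float64(481.3227743956865)) (np.float64(-10.431810667801415), np.float64(476.8458726999596))
```

View pics/w1.png

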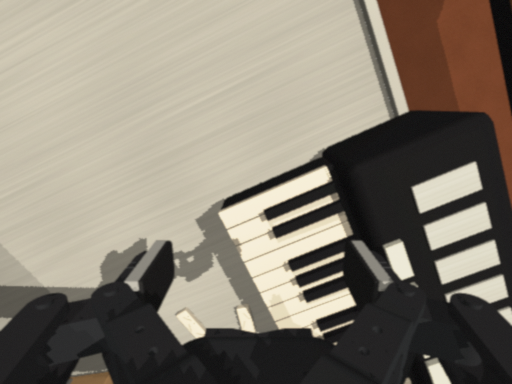

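The moves were refused because every row must carry all six keys. The picture shows only the keyboard at the start pose, with the fingers at the bottom, so image up is the tool's +x. I'll resend the moves with all keys.

Call:
drive_tool:
  hand: 3.0
  moves:
    - {"dx": 0, "dy": 0, "dz": 0, "rx": 0, "ry": 0, "rz": 10.2}
    - {"dx": 0, "dy": 0, "dz": 0, "rx": 0, "ry": 0, "rz": 10.2}
    - {"dx": 0, "dy": 0, "dz": 0, "rx": 0, "ry": 0, "rz": 10.2}
    - {"dx": 0, "dy": 0, "dz": 0, "rx": 0, "ry": 0, "rz": 10.2}
    - {"dx": 0, "dy": 0, "dz": 0, "rx": 0, "ry": 0, "rz": 10.2}
    - {"dx": 0, "dy": 0, "dz": 0, "rx": 0, "ry": 0, "rz": 10.2}
    - {"dx": 0, "dy": 0, "dz": 0, "rx": 0, "ry": 0, "rz": 10.2}
    - {"dx": 0, "dy": 0, "dz": 0, "rx": 0, "ry": 0, "rz": 10.2}
    - {"dx": 0, "dy": 0, "dz": 0, "rx": 0, "ry": 0, "rz": 10.2}

```text
t: 1.27
tool_pos: [0.2569, 0.5695, 0.2308]
tcp_rot: [[0.445, 0.896, -0.0], [0.896, -0.445, -0.001], [-0.001, -0.0, -1.0]]
ft_force: [-0.2, -0.5, 0.3]
opening: 0.0297
finger_force: 0.0
```

Call:
drive_tool:
  moves:
    - {"dx": -2.8, "dy": 2.45, "dz": 0, "rx": 0, "ry": 0, "rz": 0}
    - {"dx": -2.8, "dy": 2.45, "dz": 0, "rx": 0, "ry": 0, "rz": 0}
    - {"dx": -2.8, "dy": 2.45, "dz": 0, "rx": 0, "ry": 0, "rz": 0}
    - {"dx": -2.8, "dy": 2.45, "dz": 0, "rx": 0, "ry": 0, "rz": 0}
    - {"dx": -2.8, "dy": 2.45, "dz": 0, "rx": 0, "ry": 0, "rz": 0}
    - {"dx": -2.8, "dy": 2.45, "dz": 0, "rx": 0, "ry": 0, "rz": 0}
    - {"dx": -2.8, "dy": 2.45, "dz": 0, "rx": 0, "ry": 0, "rz": 0}
    - {"dx": -2.8, "dy": 2.45, "dz": 0, "rx": 0, "ry": 0, "rz": 0}
    - {"dx": -2.8, "dy": 2.45, "dz": 0, "rx": 0, "ry": 0, "rz": 0}
    - {"dx": -2.8, "dy": 2.45, "dz": 0, "rx": 0, "ry": 0, "rz": 0}

```text
t: 2.52
tool_pos: [0.354, 0.2093, 0.2312]
tcp_rot: [[0.439, 0.898, 0.0], [0.898, -0.439, -0.0], [-0.0, 0.0, -1.0]]
ft_force: [-1.1, -0.1, 0.5]
opening: 0.0298
finger_force: 0.0
```

Call:
drive_tool:
  moves:
    - {"dx": -2.8, "dy": 2.45, "dz": 0, "rx": 0, "ry": 0, "rz": 0}
    - {"dx": -2.8, "dy": 2.45, "dz": 0, "rx": 0, "ry": 0, "rz": 0}
    - {"dx": -2.8, "dy": 2.45, "dz": 0, "rx": 0, "ry": 0, "rz": 0}
    - {"dx": -2.8, "dy": 2.45, "dz": 0, "rx": 0, "ry": 0, "rz": 0}
    - {"dx": -2.8, "dy": 2.45, "dz": 0, "rx": 0, "ry": 0, "rz": 0}
    - {"dx": -2.8, "dy": 2.45, "dz": 0, "rx": 0, "ry": 0, "rz": 0}
    - {"dx": -2.8, "dy": 2.45, "dz": 0, "rx": 0, "ry": 0, "rz": 0}
    - {"dx": -2.8, "dy": 2.45, "dz": 0, "rx": 0, "ry": 0, "rz": 0}
    - {"dx": -2.8, "dy": 2.45, "dz": 0, "rx": 0, "ry": 0, "rz": 0}
    - {"dx": 0, "dy": 0, "dz": 0, "rx": 0, "ry": 0, "rz": 0}

```text
t: 3.78
tool_pos: [0.4413, -0.1146, 0.231]
tcp_rot: [[0.442, 0.897, -0.001], [0.897, -0.442, -0.0], [-0.0, -0.0, -1.0]]
ft_force: [-0.1, 1.5, -0.3]
opening: 0.03
finger_force: 0.0
```

```bash
python3 - <<'E'
from h import *
import pickle
f=grab('wrist','w2.png');pickle.dump(f,open('w2.pkl','wb'))
s=ctrl.read_state();print(s['tool_pos'],s['tcp_rot'],s['t'],s['opening'])
print(proj(f,[.473,-.095,.083]),proj(f,[.519,-.0037,.075]))
E
```

```text
[ 0.4409589  -0.11334886  0.23090581] [[ 4.41588362e-01  8.97217259e-01 -9.52873637e-04]
 [ 8.97217744e-01 -4.41587872e-01  6.86423860e-04]
 [ 1.95093893e-04 -1.15805192e-03 -9.99999310e-01]] 3.825 0.030137878859209048
(np.float64(277.2706653428081), np.float64(146.96273530254533)) (np.float64(279.67432220015564), np.float64(35.82881355821675))
```

View pics/w2.png

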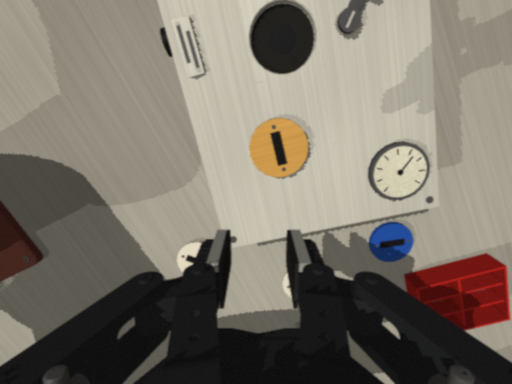

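The wrist view shows the large disc at (279,147), the seat at (282,37), the keeper head at (348,22), and the gauge at (399,171). All are close to where I predicted. I'll refine from here.

```bash
python3 - <<'E'
from h import *
import pickle
f=pickle.load(open('w2.pkl','rb'));im=f['pixels'];hsv=cv2.cvtColor(im,cv2.COLOR_RGB2HSV)
def blob(m,u,v,z,name):
    m=cv2.morphologyEx(m.astype(np.uint8),cv2.MORPH_CLOSE,np.ones((5,5)))
    n,l,s,c=cv2.connectedComponentsWithStats(m);k=l[int(v),int(u)]
    P=np.array([toz(f,*p[0],z) for p in max(cv2.findContours((l==k).astype(np.uint8),0,1)[0],key=len)])
    (e,r)=cv2.minEnclosingCircle((P[:,:2]*1000).astype(np.float32))
    x=np.linalg.lstsq(np.c_[2*P[:,:2],np.ones(len(P))],(P[:,:2]**2).sum(1),rcond=None)[0]
    print(name,s[k],np.array(e)/1e3,r,'fit',x[:2]); return x[:2]
br=(hsv[...,1]>110)&(hsv[...,0]>8)&(hsv[...,0]<30)&(hsv[...,2]>90)
A=blob(br,270,147,.083,'adapter')
S=blob(im.max(2)<60,282,37,.075,'seat')
d=S-A;print(d,np.hypot(*d),np.degrees(np.arctan2(d[1],d[0])))
g=toz(f,399,171,.083)[:2]-S;print('yaw',np.degrees(np.arctan2(g[1],g[0])-np.arctan2(-150,93)),np.hypot(*g))
print('pivot',toz(f,348,22,.085))
s=ctrl.read_state();R=s['tcp_rot'];T=s['tool_pos']
for n,p in(('A',A),('S',S)):print(n,(R.T@(np.r_[p,.078]-T))*100)
E
```

```text
adapter [ 250  118   59   59 2440] [ 0.47369443 -0.09662197] 29.714868545532227 fit [ 0.47372353 -0.0965302 ]
seat [ 251    4   62   69 3371] [ 0.51962189 -0.00694054] 29.228443145751953 fit [ 0.51955163 -0.00688179]
[0.0458281 0.0896484] 0.10068292413462364 62.92396220472452
yaw -13.322266038110145 0.17514105939036947
pivot [ 0.57668994 -0.02216492  0.085     ]
A [ 2.95286536  2.21471479 15.28860319]
S [13.01999486  2.36772672 15.29039004]
```

```bash
python3 - <<'E'
from h import *
import pickle
f=pickle.load(open('w2.pkl','rb'));C=cloud(f);s=ctrl.read_state();R=s['tcp_rot'];T=s['tool_pos']
Q=(C-T)@R*100
m=(f['depth']>0)&(Q[...,2]<5)&(Q[...,2]>-6)
for lo,hi in((150,256),(256,360)):
    k=m.copy();k[:,:lo]=0;k[:,hi:]=0;q=Q[k];q=q[(q[:,2]>np.percentile(q[:,2],0))]
    print('max z',np.sort(q[:,2])[-8:],'near tip: ',end='');t=q[q[:,2]>q[:,2].max()-1.0];print(t.min(0),t.max(0),len(t))
E
```

```text
max z [-0.19041966 -0.1617573  -0.14547992 -0.13740595 -0.10699405 -0.08139926
 -0.06724624 -0.05031685] near tip: [-1.29607872 -2.61655702 -1.04487262] [ 0.94796938 -1.34046999 -0.05031685] 155
max z [-0.21623597 -0.21028034 -0.15842834 -0.12896566 -0.12798351 -0.09545712
 -0.06084184 -0.04264324] near tip: [-1.32260973  1.62992566 -1.04181975] [ 0.93417039  2.90841647 -0.04264324] 150
```

Call:
drive_tool:
  moves:
    - {"dx": -1.2, "dy": 1.15, "dz": 2, "rx": 0, "ry": 0, "rz": 0.9}
    - {"dx": -1.3, "dy": 1.15, "dz": 2, "rx": 0, "ry": 0, "rz": 0}
    - {"dx": 0, "dy": 0, "dz": 2, "rx": 0, "ry": 0, "rz": 0}
    - {"dx": 0, "dy": 0, "dz": 2, "rx": 0, "ry": 0, "rz": 0}
    - {"dx": 0, "dy": 0, "dz": 2, "rx": 0, "ry": 0, "rz": 0}
    - {"dx": 0, "dy": 0, "dz": 2, "rx": 0, "ry": 0, "rz": 0}
    - {"dx": 0, "dy": 0, "dz": 2, "rx": 0, "ry": 0, "rz": 0}
    - {"dx": 0, "dy": 0, "dz": 0.5, "rx": 0, "ry": 0, "rz": 0}
    - {"dx": 0, "dy": 0, "dz": 0, "rx": 0, "ry": 0, "rz": 0}
    - {"dx": 0, "dy": 0, "dz": 0, "rx": 0, "ry": 0, "rz": 0}

```text
t: 5.08
tool_pos: [0.4513, -0.1455, 0.0873]
tcp_rot: [[0.453, 0.891, 0.001], [0.891, -0.453, -0.001], [0.0, 0.002, -1.0]]
ft_force: [0.2, 0.9, -0.3]
opening: 0.0297
finger_force: 0.0
```

Call:
drive_tool:
  moves:
    - {"dx": 0, "dy": -0.3, "dz": 0.5, "rx": 0, "ry": 0, "rz": 0}
    - {"dx": 0, "dy": 0, "dz": 0.35, "rx": 0, "ry": 0, "rz": 0}
    - {"dx": 0, "dy": 0, "dz": 0, "rx": 0, "ry": 0, "rz": 0}
    - {"dx": 0, "dy": 0, "dz": 0, "rx": 0, "ry": 0, "rz": 0}

```text
t: 5.58
tool_pos: [0.448, -0.1441, 0.0778]
tcp_rot: [[0.454, 0.891, -0.0], [0.891, -0.454, -0.0], [-0.0, 0.0, -1.0]]
ft_force: [1.0, 0.2, -0.5]
opening: 0.0298
finger_force: 0.0
```

Call:
drive_tool:
  moves:
    - {"dx": 0.7, "dy": 0, "dz": 0, "rx": 0, "ry": 0, "rz": 0}
    - {"dx": 0.7, "dy": 0, "dz": 0, "rx": 0, "ry": 0, "rz": 0}
    - {"dx": 0.4, "dy": 0, "dz": 0, "rx": 0, "ry": 0, "rz": 0}
    - {"dx": 0.4, "dy": 0, "dz": 0, "rx": 0, "ry": 0, "rz": 0}
    - {"dx": 0.4, "dy": 0, "dz": 0, "rx": 0, "ry": 0, "rz": 0}
    - {"dx": 0.4, "dy": 0, "dz": 0, "rx": 0, "ry": 0, "rz": 0}
    - {"dx": 0.4, "dy": 0, "dz": 0, "rx": 0, "ry": 0, "rz": 0}
    - {"dx": 0.4, "dy": 0, "dz": 0, "rx": 0, "ry": 0, "rz": 0}
    - {"dx": 0.2, "dy": 0, "dz": 0, "rx": 0, "ry": 0, "rz": 0}
    - {"dx": 0, "dy": 0, "dz": 0, "rx": 0, "ry": 0, "rz": 0}

```text
t: 6.82
tool_pos: [0.4662, -0.1082, 0.0778]
tcp_rot: [[0.454, 0.891, 0.0], [0.891, -0.454, 0.0], [0.0, -0.0, -1.0]]
ft_force: [-0.2, -0.8, -0.3]
opening: 0.0298
finger_force: 0.2
```

```bash
python3 - <<'E'
from h import *
import pickle
f=grab('wrist','w3.png');pickle.dump(f,open('w3.pkl','wb'))
s=ctrl.read_state();print(s['tool_pos'],s['tcp_rot'],s['t'],s['opening'],s['ft_force'])
E
```

```text
[ 0.46615794 -0.10827513  0.07780315] [[ 4.53648647e-01  8.91180622e-01  6.47746155e-05]
 [ 8.91180602e-01 -4.53648651e-01  1.91593377e-04]
 [ 2.00129222e-04 -2.91901955e-05 -9.99999980e-01]] 6.875 0.03004511262098264 [ 0.67988533 -0.26657876  0.32013274]
```

View pics/w3.png

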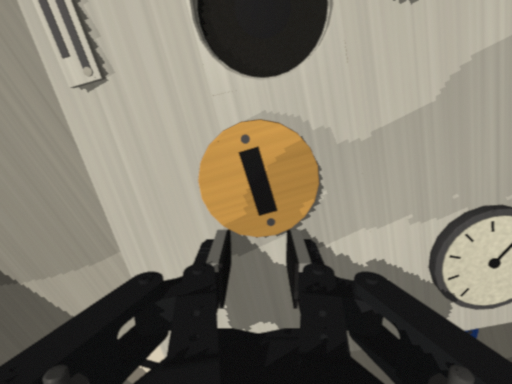

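The disc at (260,178) sits centred in the fingertips, with the seat at about (262,12) straight ahead.

```bash
cat >> h.py <<'E'
def fit(f,m,u,v,z,cut=True):
    m=cv2.morphologyEx(m.astype(np.uint8),cv2.MORPH_CLOSE,np.ones((5,5)))
    l=cv2.connectedComponentsWithStats(m)[1];k=l[int(v),int(u)]
    P=np.array([toz(f,*p[0],z) for p in max(cv2.findContours((l==k).astype(np.uint8),0,1)[0],key=len) if 2<p[0][1]<380 and 2<p[0][0]<508])[:,:2]
    x=np.linalg.lstsq(np.c_[2*P,np.ones(len(P))],(P**2).sum(1),rcond=None)[0]
    return x[:2],np.sqrt(x[2]+x[:2]@x[:2])
def masks(f):
    im=f['pixels'];hsv=cv2.cvtColor(im,cv2.COLOR_RGB2HSV)
    return (hsv[...,1]>110)&(hsv[...,0]>8)&(hsv[...,0]<30)&(hsv[...,2]>90), im.max(2)<60
E
python3 - <<'E'
from h import *
import pickle
f=pickle.load(open('w3.pkl','rb'));b,d=masks(f)
s=ctrl.read_state();R=s['tcp_rot'];T=s['tool_pos']
for n,(p,r) in(('A',fit(f,b,230,178,.083)),('S',fit(f,d,262,30,.075))):print(n,r,(R.T@(np.r_[p,.078]-T))*100,p)
E
```

```text
A 0.029361527801003012 [ 3.57972068  0.05834919 -0.0189704 ] [ 0.48291728 -0.07663809]
S 0.028530672779224837 [11.36672464  0.19803468 -0.01741607] [ 0.51948777 -0.0078755 ]
```

Call:
drive_tool:
  moves:
    - {"dx": 0.7, "dy": 0.02, "dz": 0, "rx": 0, "ry": 0, "rz": 0}
    - {"dx": 0.7, "dy": 0.02, "dz": 0, "rx": 0, "ry": 0, "rz": 0}
    - {"dx": 0.7, "dy": 0.02, "dz": 0, "rx": 0, "ry": 0, "rz": 0}
    - {"dx": 0.7, "dy": 0.02, "dz": 0, "rx": 0, "ry": 0, "rz": 0}
    - {"dx": 0.7, "dy": 0.02, "dz": 0, "rx": 0, "ry": 0, "rz": 0}
    - {"dx": 0.7, "dy": 0, "dz": 0, "rx": 0, "ry": 0, "rz": 0}
    - {"dx": 0.7, "dy": 0, "dz": 0, "rx": 0, "ry": 0, "rz": 0}
    - {"dx": 0.7, "dy": 0, "dz": 0, "rx": 0, "ry": 0, "rz": 0}
    - {"dx": 0.7, "dy": 0, "dz": 0, "rx": 0, "ry": 0, "rz": 0}
    - {"dx": 0.5, "dy": 0, "dz": 0, "rx": 0, "ry": 0, "rz": 0}

```text
t: 8.12
tool_pos: [0.4981, -0.0479, 0.0778]
tcp_rot: [[0.454, 0.891, 0.0], [0.891, -0.454, -0.0], [-0.0, 0.0, -1.0]]
ft_force: [-1.2, -1.1, 0.5]
opening: 0.0298
finger_force: 0.7
```

Call:
drive_tool:
  moves:
    - {"dx": 0.2, "dy": 0, "dz": 0, "rx": 0, "ry": 0, "rz": 0}
    - {"dx": 0.2, "dy": 0, "dz": 0, "rx": 0, "ry": 0, "rz": 0}
    - {"dx": 0.2, "dy": 0, "dz": 0, "rx": 0, "ry": 0, "rz": 0}
    - {"dx": 0.2, "dy": 0, "dz": 0, "rx": 0, "ry": 0, "rz": 0}
    - {"dx": 0.1, "dy": 0, "dz": 0, "rx": 0, "ry": 0, "rz": 0}
    - {"dx": 0, "dy": 0, "dz": 0, "rx": 0, "ry": 0, "rz": 0}

```text
t: 8.88
tool_pos: [0.5019, -0.0401, 0.0777]
tcp_rot: [[0.454, 0.891, 0.0], [0.891, -0.454, 0.0], [0.0, -0.0, -1.0]]
ft_force: [0.8, -1.1, -0.8]
opening: 0.0299
finger_force: 0.3
```

```bash
python3 - <<'E'
from h import *
import pickle
f=grab('wrist','w4.png')
s=ctrl.read_state();R=s['tcp_rot'];T=s['tool_pos'];print(T,s['ft_force'],s['finger_force'])
b,d=masks(f)
try:
  p,r=fit(f,b,235,178,.080);print(r,(R.T@(np.r_[p,.078]-T))*100,p)
  C=cloud(f);m=b&(f['depth']>0)&(np.hypot(*(np.moveaxis(C[...,:2],-1,0)-p[:,None,None]))<.026)
  A=C[m];print(np.linalg.lstsq(np.c_[A[:,:2]-p,np.ones(len(A))],A[:,2],rcond=None)[0])
except Exception as e: print(e)
E
```

```text
[ 0.50191399 -0.04013128  0.07770317] [ 0.95923134 -0.55890113  0.47579472] 0.26245574180393305
0.030009851664029603 [ 3.48112687  0.09882581 -0.02907651] [ 0.5185894  -0.00955795]
[-0.08461593 -0.16080084  0.08061747]
```

View pics/w4.png

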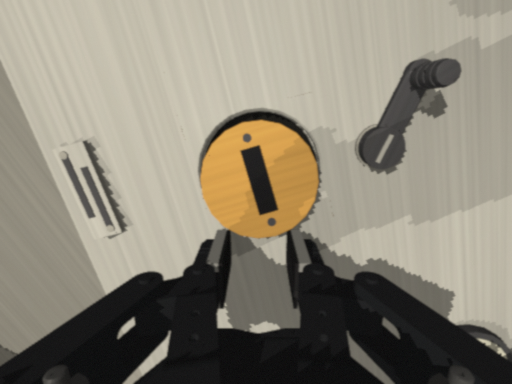

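The disc at (260,178) has its leading edge dipped into the seat, with a thin dark gap still ahead of it. The keeper pivot is at (381,148) and the post top at (446,71). I'll keep pushing in small steps.

Call:
drive_tool:
  moves:
    - {"dx": 0.15, "dy": 0, "dz": 0, "rx": 0, "ry": 0, "rz": 0}
    - {"dx": 0.15, "dy": 0, "dz": 0, "rx": 0, "ry": 0, "rz": 0}
    - {"dx": 0.15, "dy": 0, "dz": 0, "rx": 0, "ry": 0, "rz": 0}
    - {"dx": 0.1, "dy": 0, "dz": 0, "rx": 0, "ry": 0, "rz": 0}
    - {"dx": 0, "dy": 0, "dz": 0, "rx": 0, "ry": 0, "rz": 0}

```text
t: 9.55
tool_pos: [0.5045, -0.0352, 0.0778]
tcp_rot: [[0.454, 0.891, 0.0], [0.891, -0.454, 0.0], [0.0, 0.0, -1.0]]
ft_force: [-0.8, -1.2, -0.3]
opening: 0.0298
finger_force: 0.0
```

```bash
cat > chk.py <<'E'
from h import *
import pickle,sys
f=grab('wrist',sys.argv[1]+'.png');pickle.dump(f,open(sys.argv[1]+'.pkl','wb'))
s=ctrl.read_state();R=s['tcp_rot'];T=s['tool_pos'];print(T,s['ft_force'],s['finger_force'],s['t'])
b,d=masks(f)
p,r=fit(f,b,int(sys.argv[2]),int(sys.argv[3]),.078);print(r,(R.T@(np.r_[p,.078]-T))*100,p)
C=cloud(f);D=np.hypot(*(np.moveaxis(C[...,:2],-1,0)-p[:,None,None]));A=C[b&(f['depth']>0)&(D<.026)];print('disc',np.linalg.lstsq(np.c_[A[:,:2]-p,np.ones(len(A))],A[:,2],rcond=None)[0])
t=C[(f['depth']>0)&(D<.05)&(D>.034)][:,2];print('top',np.median(t[(t>.06)&(t<.09)]))
E
python3 chk.py w5 235 178
```

```text
[ 0.50441457 -0.03526518  0.07779354] [ 0.27103816  0.29366414 -0.29191786] 0.0 9.6
0.028934830735117156 [ 3.32585929  0.06789276 -0.02068047] [ 0.52010392 -0.00593193]
disc [ 0.0003003  -0.00133094  0.07534162]
top 0.07536175780768686
```

The disc is seated: flat, with its upper face at z 0.0753 against the top's 0.0754. Next I'll locate the keeper from depth.

```bash
python3 - <<'E'
from h import *
import pickle
f=pickle.load(open('w5.pkl','rb'));C=cloud(f);S=np.array([.5201,-.0059])
v,u=np.indices(f['depth'].shape)
roi=(f['depth']>0)&(u>340)&(u<500)&(v<190)
for n,lo,hi in(('post',.0995,.107),('head',.0835,.0875),('arm',.0805,.0833)):
    m=(roi&(C[...,2]>lo)&(C[...,2]<hi)).astype(np.uint8)
    nn,l,s,c=cv2.connectedComponentsWithStats(m)
    for k in range(1,nn):
        if s[k,4]>15:
            P=C[l==k];e,r=cv2.minEnclosingCircle((P[:,:2]*1e3).astype(np.float32));print(n,s[k],P.mean(0).round(4),np.round(e,1),round(r,1))
E
```

```text
post [425  74  34  29 685] [0.6036 0.0022 0.1027] [604.5   2.1] 5.8
head [407  80   9  22  65] [0.6007 0.0031 0.0851] [603.    2.2] 4.5
head [ 361  139   43   41 1306] [ 0.579  -0.0204  0.0846] [579.2 -20.3] 10.4
arm [ 374   72   56   75 1300] [ 0.595  -0.0051  0.0822] [595.6  -2.7] 17.9
arm [359 141  14  34  68] [ 0.572  -0.0155  0.082 ] [574.2 -17.8] 8.2
```

Pivot is (0.579,-0.020), the post is at 42° about it, and the seat lies at 166°. So the keeper is at about 2.16 rad and needs about 120° counterclockwise. I'll lift, close the fingers, go behind the post, and orbit the pivot.

Call:
drive_tool:
  hand: 0
  moves:
    - {"dx": -0.3, "dy": 0, "dz": -2, "rx": 0, "ry": 0, "rz": 0}
    - {"dx": 0, "dy": 0, "dz": -2, "rx": 0, "ry": 0, "rz": 0}
    - {"dx": 0, "dy": 0, "dz": -1, "rx": 0, "ry": 0, "rz": 0}
    - {"dx": 1.8, "dy": 2.4, "dz": 0, "rx": 0, "ry": 0, "rz": 0}
    - {"dx": 1.8, "dy": 2.4, "dz": 0, "rx": 0, "ry": 0, "rz": 0}
    - {"dx": 1.8, "dy": 2.4, "dz": 0, "rx": 0, "ry": 0, "rz": 0}
    - {"dx": 1.9, "dy": 2.3, "dz": 0, "rx": 0, "ry": 0, "rz": 0}
    - {"dx": 0, "dy": 0, "dz": 0, "rx": 0, "ry": 0, "rz": 10.3}
    - {"dx": 0, "dy": 0, "dz": 0, "rx": 0, "ry": 0, "rz": 10.3}
    - {"dx": 0, "dy": 0, "dz": 0, "rx": 0, "ry": 0, "rz": 0}

```text
t: 10.85
tool_pos: [0.6205, -0.0159, 0.1271]
tcp_rot: [[0.737, 0.676, -0.001], [0.676, -0.737, 0.0], [-0.001, -0.001, -1.0]]
ft_force: [-0.2, -1.0, -0.8]
opening: -0.0
finger_force: 0.0
```

```bash
python3 - <<'E'
from h import *
import pickle
f=grab('wrist','w6.png');C=cloud(f)
s=ctrl.read_state();R=s['tcp_rot'];T=s['tool_pos'];print(T,R[:,1],s['opening'],s['t'],s['q'])
Q=(C-T)@R*100
t=Q[(f['depth']>0)&(abs(Q[...,2])<1.2)];print(np.percentile(t,[1,50,99],axis=0))
print('post in tool',R.T@(np.array([.604,.0022,.09])-T)*100,'pivot',R.T@(np.array([.579,-.0203,.09])-T)*100)
E
```

```text
[ 0.6205608  -0.01603231  0.12730118] [ 6.77314016e-01 -7.35693803e-01 -5.93557580e-04] 0.00011723646042689892 10.9 [-8.75338030e+00  1.72926105e+01  9.34397426e+01 -1.39045376e-03
  6.93122090e+01  3.86129879e+01]
[[ 0.55850818 -1.15821578 -1.19037818]
 [ 0.99638386  0.11851734 -0.90399077]
 [ 1.06773885  1.37424637 -0.33938148]]
post in tool [ 0.01840981 -2.46081177  3.73157087] pivot [-3.34478139 -2.49878575  3.73328542]
```

View pics/w6.png

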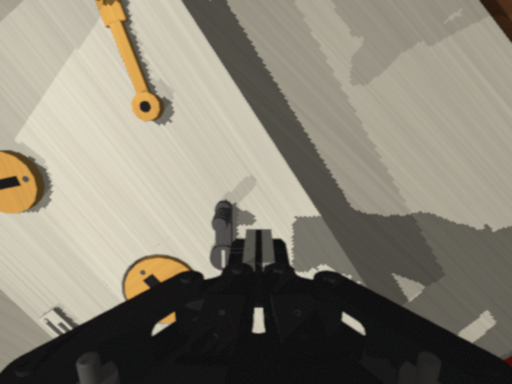

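The closed fingertip at (258,245) stands right of the post at (222,210) and the arm, clear by about 7 mm. I'll descend, touch and start orbiting.

Call:
drive_tool:
  moves:
    - {"dx": 0, "dy": 0, "dz": 2, "rx": 0, "ry": 0, "rz": 0}
    - {"dx": 0, "dy": 0, "dz": 1.8, "rx": 0, "ry": 0, "rz": 0}
    - {"dx": 0, "dy": -0.3, "dz": 0, "rx": 0, "ry": 0, "rz": 0}
    - {"dx": 0, "dy": -0.3, "dz": 0, "rx": 0, "ry": 0, "rz": 0}
    - {"dx": 0.22, "dy": -0.49, "dz": 0, "rx": 0, "ry": 0, "rz": -8}
    - {"dx": 0.22, "dy": -0.49, "dz": 0, "rx": 0, "ry": 0, "rz": -8}
    - {"dx": 0.22, "dy": -0.49, "dz": 0, "rx": 0, "ry": 0, "rz": -8}
    - {"dx": 0.22, "dy": -0.49, "dz": 0, "rx": 0, "ry": 0, "rz": -8}
    - {"dx": 0.22, "dy": -0.49, "dz": 0, "rx": 0, "ry": 0, "rz": -8}
    - {"dx": 0, "dy": 0, "dz": 0, "rx": 0, "ry": 0, "rz": 0}

```text
t: 12.15
tool_pos: [0.6024, 0.0105, 0.0907]
tcp_rot: [[0.133, 0.991, 0.002], [0.991, -0.133, -0.0], [0.0, 0.002, -1.0]]
ft_force: [0.5, -0.9, 0.4]
opening: -0.0002
finger_force: 0.1
```

```bash
cat > kp.py <<'E'
from h import *
s=ctrl.read_state();R=s['tcp_rot'];T=s['tool_pos'];P=np.array([.579,-.0203,.09])
print(s['t'],T,s['ft_force'],'pivot in tool',R.T@(P-T)*100)
f=grab('wrist');C=cloud(f);D=np.hypot(C[...,0]-P[0],C[...,1]-P[1])
m=(f['depth']>0)&(C[...,2]>.0985)&(C[...,2]<.107)&(D<.042)&(D>.022)
Q=(C-T)@R*100
m&=~((abs(Q[...,0])<1.3)&(abs(Q[...,1])<1.45))
if m.sum():
    c=C[m].mean(0);a=np.degrees(np.arctan2(c[1]-P[1],c[0]-P[0]));print('post',m.sum(),c,'ang',a%360,'keeper rad',np.radians(166.3-a%360))
E
python3 kp.py
```

```text
12.15 [0.602442   0.01050045 0.09069837] [ 0.50033487 -0.9422474   0.39410889] pivot in tool [-3.36352483 -1.91550537  0.06609156]
post 319 [0.58424558 0.01434721 0.10262925] ang 81.39081234046215 keeper rad 1.4819448898526737
```

Call:
drive_tool:
  moves:
    - {"dx": 0.22, "dy": -0.49, "dz": 0, "rx": 0, "ry": 0, "rz": -8}
    - {"dx": 0.22, "dy": -0.49, "dz": 0, "rx": 0, "ry": 0, "rz": -8}
    - {"dx": 0.22, "dy": -0.49, "dz": 0, "rx": 0, "ry": 0, "rz": -8}
    - {"dx": 0.22, "dy": -0.49, "dz": 0, "rx": 0, "ry": 0, "rz": -8}
    - {"dx": 0.22, "dy": -0.49, "dz": 0, "rx": 0, "ry": 0, "rz": -8}
    - {"dx": 0.22, "dy": -0.49, "dz": 0, "rx": 0, "ry": 0, "rz": -8}
    - {"dx": 0.22, "dy": -0.49, "dz": 0, "rx": 0, "ry": 0, "rz": -8}
    - {"dx": 0.22, "dy": -0.49, "dz": 0, "rx": 0, "ry": 0, "rz": -8}
    - {"dx": 0.22, "dy": -0.49, "dz": 0, "rx": 0, "ry": 0, "rz": -8}
    - {"dx": 0, "dy": 0, "dz": 0, "rx": 0, "ry": 0, "rz": 0}

```text
t: 13.45
tool_pos: [0.5569, 0.0097, 0.0902]
tcp_rot: [[-0.9, 0.435, 0.001], [0.435, 0.9, -0.0], [-0.001, 0.0, -1.0]]
ft_force: [-0.5, 0.3, 1.0]
opening: -0.0003
finger_force: 0.0
```

```bash
python3 kp.py
```

```text
13.45 [0.5568935  0.00972547 0.09022056] [-0.48547673  0.33451212  1.01528002] pivot in tool [-3.29668799 -1.74184676  0.02378508]
post 338 [ 0.54626826 -0.00694951  0.10260174] ang 157.81063892238328 keeper rad 0.1481673021950659
```

Call:
drive_tool:
  moves:
    - {"dx": 0.14, "dy": -0.3, "dz": 0, "rx": 0, "ry": 0, "rz": -5}
    - {"dx": 0, "dy": 0, "dz": 0, "rx": 0, "ry": 0, "rz": 0}
    - {"dx": 0, "dy": 0, "dz": 0, "rx": 0, "ry": 0, "rz": 0}
    - {"dx": 0, "dy": 0.5, "dz": 0, "rx": 0, "ry": 0, "rz": 0}
    - {"dx": 0, "dy": 0.5, "dz": -1, "rx": 0, "ry": 0, "rz": 0}
    - {"dx": 0, "dy": 1, "dz": -3, "rx": 0, "ry": 0, "rz": 0}
    - {"dx": -2, "dy": 3, "dz": -4, "rx": 0, "ry": 0, "rz": 0}
    - {"dx": -3, "dy": 3, "dz": -4, "rx": 0, "ry": 0, "rz": 0}
    - {"dx": -3, "dy": 0, "dz": 0, "rx": 0, "ry": 0, "rz": 0}
    - {"dx": 0, "dy": 0, "dz": 0, "rx": 0, "ry": 0, "rz": 0}

```text
t: 14.75
tool_pos: [0.6588, 0.0546, 0.2108]
tcp_rot: [[-0.936, 0.352, 0.002], [0.352, 0.936, -0.0], [-0.002, 0.0, -1.0]]
ft_force: [-0.2, 0.1, 0.1]
opening: 0.0001
finger_force: 0.0
```

```bash
python3 kp.py; python3 - <<'E'
from h import *
f=grab('top','t9.png')
cv2.imwrite('pics/t9c.png',cv2.resize(f['pixels'][120:250,150:360,::-1],(800,495),interpolation=3))
w=grab('wrist')['pixels'][...,::-1];cv2.imwrite('pics/w9.png',w)
E
```

```text
14.75 [0.65877471 0.05458135 0.21079613] [-0.22722542  0.1136694   0.06224656] pivot in tool [ 4.85206858 -9.82078772 12.06809085]
post 151 [ 0.54720518 -0.00907038  0.10248066] ang 160.54727251695942 keeper rad 0.10040403554902451
```

View pics/w9.png

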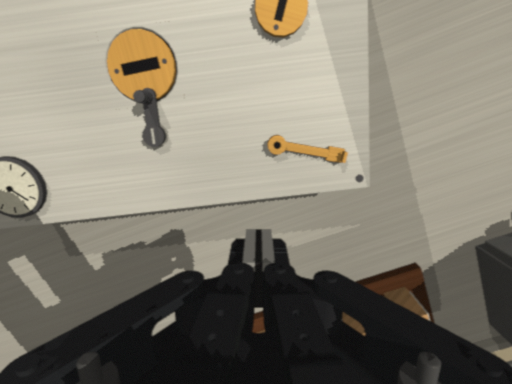

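The disc at (141,64) lies flush in the seat. The keeper's arm, from (153,135) to (146,95), lies over its edge and points at its middle, about 0.1 rad or less off. The small disc and lever are in place and the arm is clear, so I'll hand in.

```bash
python3 -c "
from plant import ctrl
print(ctrl.hand_in())"
```

```text
the job is handed in; nothing more can be done
None
```

I handed the job in at about 15 s on the clock. The large disc lies flush in the seat and the keeper's arm is over it, about 0.1 rad off its middle. I touched nothing else, pushed the disc with two fingertips held 30 mm apart rather than one, and got no verdict back.

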